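# Latch the end cover of a leak-test fixture

## Task

Close the end cover of the leak-test fixture: hook the wire loop of its draw latch under the noses of the twin-hook keeper on the cover, then press the lever down over centre until it lies on its rubber stop and stays there, and let go. The cover is set up a little differently each time, so feel for the pocket behind the hooks and do not force the loop or ram the lever. Leave the loose parts and tools around it where they are.

Things in the scene. Friction and masses are not known exactly. Their poses are not given: they have to be found in the camera images.
- fixture: Leak-test fixture, fixed: steel base plate 280 x 260 x 10 mm with an aluminium chamber block (x -102 to 53, y +-45, top at z 70 mm). Origin on the bench under the lever's pivot; z up, x from the latch towards the end cover. The lever pivots about its y axis at x 0, z 90. The cover, a plate 90 wide and 24 thick, stands off the block's +x end and carries the keeper on top.
- keeper_zone (a point): Fixed point of the fixture frame (x 70, y 0, z 95 mm), NOT measured on the keeper. The keeper is bolted up anew each time: the +x faces of its hooks stand anywhere within 8 mm either way of here in x, and its top anywhere within 3.5 mm either way in z. It has two steel hooks 9 wide at y +-11.5; uprights 14 thick; noses 7 thick reach 5 mm past the uprights to +x.
- pocket_floor (a point): Fixed point 15 mm below keeper_zone: the mean height of the pocket's floor, which lies 15 mm below the keeper's top and 8 mm below the noses' undersides. Pocket: 13 mm long in x, from uprights to a rear wall 5 thick, as high as the hooks. The bar drops in only through the 8 mm between nose tips and rear wall; drawn back to -x it then lies under the noses.
- lever (a joint): Lever, rad: 0 closed (level, towards fixture -x, on its rubber stop), 1.57 upright, limit 1.83, leaning to +x. Flat steel bar, black grip, 20 wide, 10 thick, ends 92 mm from the pivot. Stays where left when slack. Its pin for the loop is 40 mm from the pivot, at x -39.4, z 83 when closed. Latched, dead centre is at 0.2 to 0.32: below it holds shut, above it springs open; pressing takes up to about 12 N.
- handle_end (a point): Middle of the lever's pressing face (upper face when closed, +x face when upright), 80 mm from the pivot, 12 mm short of the lever's end.
- loop (a joint): Wire loop on the lever's pin, 100 mm from pin to cross bar. Angle to the lever, rad: the loop's pitch below level (bar end down) = lever - loop. Light friction: it stays where it is left.
- bar (a point): Middle of the loop's cross bar: flat steel, 6 mm in x by 5 high when the loop is pitched 0.48 rad down, 52 mm long between the side wires (y +-26). It goes under the keeper's noses, its centre then 3 mm beyond the uprights' faces.
- ball (a point): Centre of the loop's black ball knob, 18 mm in diameter, on a 6 mm stem, 38 mm from the cross bar's centre. It leans with the loop and stands straight above the bar when the loop is pitched 0.48 rad down. Take the loop by it from above, fingers closing along the fixture's y.
- cover (a joint): How far the end cover has been drawn towards the block from where it stood, m: 0 at the start; spring 25 N plus 1.5 N per mm. Latched it has come 4 to 22 mm.
- disc: Turned steel disc, 84 mm across, 26 high, loose on the base plate; origin at its underside.
- collar: Steel collar, 52 mm across, 20 high, loose on the base plate; origin at its underside.
- wrench: Loose wrench on the bench.
- billet: Loose steel billet, 110 mm across, 35 high.
- shaft: Loose dark steel shaft, 28 x 160 mm, lying.
- oil: Loose white bottle, 60 x 150 mm.
- brush: Loose brush on the bench.

How it is judged:
By the outcome, as a careful person would: the job done as asked, in the order asked, and still so for the second after the job is handed in, with the robot touching nothing.
It also fails if it takes over 72 s, if anything falls off the work surface, if the arm or the gripper's body presses on something with over 40 N, if the wrist force passes 120 N, or if a joint passes its speed limit or range.

## Robot

A 6-joint arm with a two-finger parallel gripper is mounted at the origin on the work surface. World frame = base frame: x ahead of the robot, y to its left, z up, the work surface at z = 0. Lengths are in mm, angles in rad, forces in N, time in s.
With the tool pointing down it reaches from about 300 to 775 mm from the base axis. Payload 14.6 kg.
Tool frame: the origin (TCP) lies midway between the tips of the shut fingers; the grasp point (between the pads) lies grasp_offset behind it (grasp_offset is the distance from the TCP to the grasp point, in mm); z points along the fingers, y is the line along which they close (so a half turn about z gives the same grasp; the last joint's range is limited). The gripper opens to 94 mm and grips with 3 to 60 N. Pads are 16 mm wide; open, the fingers measure 119 mm over their backs; the gripper's body (75 mm by 177 mm) begins 78 mm behind the grasp point.
Start: joints at [-0.067, 0.3, 1.521, -0, 1.321, -0.067], TCP at [549.99, -0.002, 205.446] pointing down, gripper open.
Joint ranges: [-3.03, 3.03], [-0.79, 2.21], [0.23, 2.52], [-1.04, 4.18], [0, 3.07], [-2.55, 2.55]. Speed limits (rad/s): [2.22, 2.22, 2.57, 3.14, 3.14, 3.14].

## Interface

Orientations are given as [roll, pitch, yaw] about the fixed x, y, z axes, in that order (R = Rz(yaw) Ry(pitch) Rx(roll)).
In Python, from cell import * gives the robot as it stands. The module is installed in compiled form; this text tells all that it offers.
- The arm moves only by the shell command python3 -m jog 'ROWS' [FORCE]. ROWS is JSON, a list of rows, each a list of 3 entries, a list of its own where there are three numbers: the finger opening in mm, from 0 to 94, then the shift along the tool's x, y, z in units of 50 mm (1.0 is 50 mm), then the turn about the tool's z in units of 180 degrees (1.0 is 180 degrees). In form: [[fingers, [dx, dy, dz], twist], ...]. A call has 1 to 20 rows; each row shifts and turns the commanded pose from where the row before left it, along the tool's axes as they then stand; what a row does not reach is not made up. A row lasts 1/10 s, in which the tool goes at most 50 mm and 8.59 degrees, less where a joint would pass 70% of its speed; a pose out of reach is approached as far as the arm can. A call with a number of a shift or a turn outside -1 to 1 is refused whole. A call with a gripper value outside its range is refused whole. The fingers move at their own pace and stop on an object; FORCE is the grip in N (left out, the last holds). Time passes only in rows, so rows that do not move let the fingers close. It gives the time, the measured TCP pose, the force, the opening and the grip force at its end, in the units of the state.
- read_state(): the state, without advancing time (a new reading comes with each control period).
- camera(name): name is "scene" or "side" or "wrist"; returns the picture (384x512x3 uint8, red, green, blue); there is no depth.
- calibration(name): a dict with "mtx" (3x3 intrinsics, pixels), "distortion" ([k1, k2, p1, p2, k3] as OpenCV has them; the pictures are not rectified), "cam_to_world" (4x4, takes a point from camera to world coordinates); the wrist camera has in their place "hand_eye" (4x4, takes a point from camera to tool coordinates, whose origin is the TCP and whose axes are the flange's). Camera axes: x right, y down, z forward; pixel columns grow to the right and rows downward; lengths in mm; the calibration is good to about 2 mm. A picture is of the moment at which its call begins: read the wrist's pose just before it. calibration takes no time and is no camera call.
- sign_off(): hands the job in; it is judged then, once.
Trained networks look in the newest picture that a camera, given by its name, has taken for a name from the list of things; names that differ only in an ending like _2 or _b are one class to them, and where a whole thing is asked for, a point or a joint stands for the part that bears it (a point fixed in the world has none). Each returns a list of dicts, best first, with "conf" (0 to 1); they miss things now and then, are a little off and sometimes report something else, mostly with a low value. They report only what shows in the picture. A call takes as long as a camera call.
- regions_of(camera, query): "pixels" (384x512 bool, what is visible of it) and "rect" ([centre column, centre row, width, height] in pixels, round what is visible of it).
The state is a dict: "clock": time; "joints": joint angles; "qd": joint speeds; "effort": joint torques, N m; "eef_pos": TCP position; "eef_rot": TCP orientation; "wrist_force": force on the tool from outside, world axes, zero at the start; "moment": the same for the moment, N m; "finger_gap": finger opening in mm; "finger_force": force on a finger pad.
Only numpy, scipy, OpenCV 4.12 (cv2) and the standard library are available. Lean on these libraries where they do the work, as an engineer would, in place of code of your own. Each camera call takes 0.05 s, during which the arm holds its last target. There are 200 camera calls.

## Working session

There is one attempt and no reset: what is moved stays moved. The work goes in short steps, Python scripts to look and compute and a shell command to move; the robot and the scene stay as the last step left them, time stands still between calls to the robot, and variables do not carry over. Pictures are saved under pics/ and viewed, at most 10 in all, crops included, and the job is handed in when it is done.

```bash
mkdir -p pics
cat > h.py <<'E'
from cell import *
import numpy as np, cv2
from scipy.spatial.transform import Rotation as R
def snap(n,f):
    im=camera(n); cv2.imwrite('pics/'+f,im[:,:,::-1]); return im
E
python3 - <<'E'
from h import *
s=read_state(); print({k:np.round(v,3).tolist() for k,v in s.items()})
a=snap('scene','s0.png'); b=snap('side','d0.png')
cv2.imwrite('pics/both.png',cv2.resize(np.hstack([a,b])[:,:,::-1],None,fx=.78,fy=.78))
for n in('scene','side'):
    c=calibration(n); print(n,np.round(c['mtx'],1).tolist(),np.round(c['cam_to_world'],3).tolist(),c['distortion'])
    for q in ['fixture','lever','loop','bar','ball','cover','disc','collar']:
        r=regions_of(n,q); print(q,[(round(x['conf'],2),np.round(x['rect'],1).tolist()) for x in r[:2]])
print(np.round(calibration('wrist')['hand_eye'],3).tolist(),read_state()['clock'])
E
```

```text
{'clock': 0.0, 'joints': [-0.067, 0.3, 1.522, -0.0, 1.321, -0.067], 'qd': [-0.001, -0.002, 0.0, -0.002, -0.001, -0.0], 'effort': [-0.002, -53.181, -35.274, 0.071, 0.024, -0.0], 'eef_pos': [549.726, 0.032, 204.889], 'eef_rot': [-3.14, -0.0, 1.571], 'wrist_force': [0.359, 0.342, -0.466], 'moment': [0.018, -0.066, 0.021], 'finger_force': 0.0, 'finger_gap': 94.273}
scene [[381.9, 0.0, 247.8], [0.0, 381.9, 195.6], [0.0, 0.0, 1.0]] [[0.431, 0.531, -0.73, 1362.427], [0.902, -0.261, 0.343, -375.031], [-0.009, -0.806, -0.592, 764.737], [0.0, 0.0, 0.0, 1.0]] [-0.04993307  0.          0.          0.          0.        ]
fixture [(0.73, [233.5, 229.0, 95.7, 93.6])]
lever [(0.81, [233.7, 205.7, 23.0, 37.6]), (0.41, [231.4, 230.8, 35.5, 26.7])]
loop [(0.74, [233.1, 210.7, 18.8, 23.6])]
bar [(0.75, [99.6, 237.8, 62.4, 38.4]), (0.62, [233.9, 212.2, 27.0, 29.7])]
ball [(0.48, [230.5, 215.0, 5.4, 17.8])]
cover [(0.85, [230.9, 230.6, 36.3, 29.2])]
disc [(0.61, [257.4, 214.1, 27.7, 20.3])]
collar [(0.54, [200.8, 231.0, 21.2, 18.6])]
side [[410.7, 0.0, 254.0], [0.0, 410.7, 198.8], [0.0, 0.0, 1.0]] [[-0.978, -0.149, 0.147, 351.876], [-0.209, 0.729, -0.652, 772.331], [-0.01, -0.668, -0.744, 983.019], [0.0, 0.0, 0.0, 1.0]] [-0.0584438  0.         0.         0.         0.       ]
fixture [(0.55, [247.4, 205.6, 116.9, 94.2])]
lever [(0.77, [232.1, 173.2, 38.9, 28.4])]
loop [(0.46, [303.9, 139.6, 25.3, 42.0])]
bar [(0.48, [227.8, 170.4, 27.5, 21.9])]
ball [(0.47, [302.5, 139.6, 22.0, 37.7])]
cover [(0.76, [227.6, 188.9, 20.9, 28.6])]
disc [(0.72, [247.8, 227.4, 29.1, 27.3])]
collar []
[[0.0, -0.973, -0.231, 66.616], [1.0, 0.0, 0.0, -0.061], [-0.0, -0.231, 0.973, -178.702], [0.0, 0.0, 0.0, 1.0]] 0.9
```

View pics/both.png

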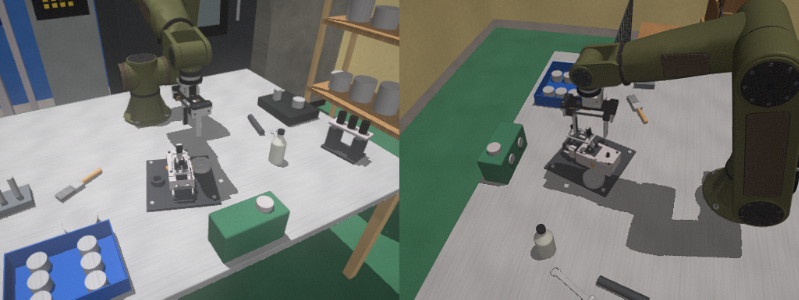

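The overview shows the fixture near the middle of both pictures, with the scene picture at (180,180) and the side picture at (595,160), both under or near the gripper. I need zoomed crops.

Run:
```python
import cv2,numpy as np
a=cv2.imread('pics/s0.png')[165:285,170:300]; b=cv2.imread('pics/d0.png')[135:255,185:315]
cv2.imwrite('pics/crop.png',cv2.resize(np.hstack([a,b]),None,fx=3.07,fy=3.07,interpolation=cv2.INTER_CUBIC))
```

```text
(no output)
```

View pics/crop.png

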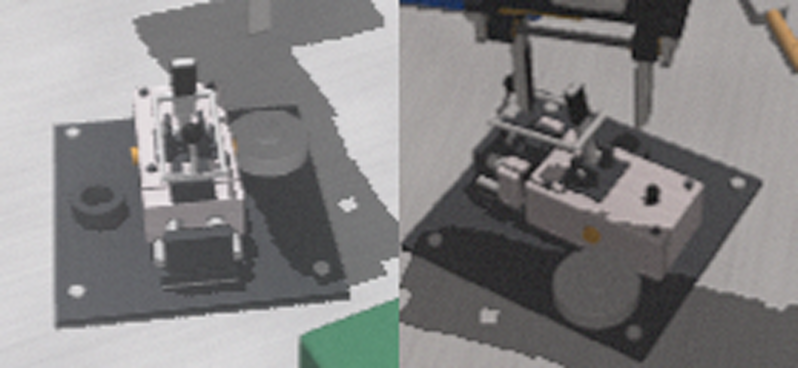

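The crop shows the base plate's corners, with the block on it. The lever leans upright with its grip at (182,75) in the scene half. The loop and the ball, at about (192,130), are over the block. Next I'll fit the fixture frame.

```bash
cat >> h.py <<'E'
def ray(cal,T,px):
    u=cv2.undistortPoints(np.array([[px]],float),np.array(cal['mtx']),np.array(cal['distortion']))[0,0]
    d=T[:3,:3]@np.array([u[0],u[1],1]); return T[:3,3],d
def atz(cal,T,px,z):
    o,d=ray(cal,T,px); return o+d*(z-o[2])/d[2]
def proj(cal,T,P):
    i=np.linalg.inv(T); P=np.atleast_2d(P)
    return cv2.projectPoints(np.array(P,float),cv2.Rodrigues(i[:3,:3])[0],i[:3,3],np.array(cal['mtx']),np.array(cal['distortion']))[0][:,0]
def tri(rays):
    A=0;b=0
    for o,d in rays:
        d=d/np.linalg.norm(d);M=np.eye(3)-np.outer(d,d);A=A+M;b=b+M@o
    return np.linalg.solve(A,b)
def wristT():
    s=read_state(); T=np.eye(4);T[:3,:3]=R.from_euler('xyz',s['eef_rot']).as_matrix();T[:3,3]=s['eef_pos']
    return T@np.array(calibration('wrist')['hand_eye'])
E
python3 - <<'E'
from h import *
S=calibration('scene');D=calibration('side')
TS=np.array(S['cam_to_world']);TD=np.array(D['cam_to_world'])
s=lambda c,z:np.round(atz(S,TS,(170+c[0]/3.07,165+c[1]/3.07),z)[:2])
d=lambda c,z:np.round(atz(D,TD,(185+(c[0]-399)/3.07,135+c[1]/3.07),z)[:2])
print('plate S',[s(c,10) for c in [(57,323),(348,295),(55,125),(297,105)]])
print('block S',[s(c,70) for c in [(146,207),(243,200),(133,88),(215,82)]])
print('plate D',[d(c,10) for c in [(640,357),(762,182),(404,247)]])
print('block D',[d(c,70) for c in [(655,235),(703,185),(527,172)]])
E
```

```text
plate S [array([ 664., -223.]), array([745.,  19.]), array([ 396., -135.]), array([478., 110.])]
block S [array([ 622., -119.]), array([652., -38.]), array([449., -64.]), array([477.,  15.])]
plate D [array([476., 112.]), array([ 393., -131.]), array([733.,  29.])]
block D [array([481.,  13.]), array([447., -59.]), array([621., -42.])]
```

```bash
python3 -m jog '[[94,[-0.42,0.475,-0.275],0],[94,[-0.42,0.475,-0.275],0],[94,[-0.42,0.475,-0.275],0],[94,[-0.42,0.475,-0.275],0],[94,[0,0,0],0.0464],[94,[0,0,0],0.0464],[94,[0,0,0],0.0464],[94,[0,0,0],0.0464],[94,[0,0,0],0.0464],[94,[0,0,0],0.0464],[94,[0,0,0],0.0464],[94,[0,0,0],0.0464],[94,[0,0,0],0.0464],[94,[0,0,0],0.0464],[94,[0,0,0],0.0464],[94,[0,0,0],0.0464],[94,[0,0,0],0.0464],[94,[0,0,0],0]]'
python3 - <<'E'
from h import *
im=snap('wrist','w0.png'); cv2.imwrite('pics/w0b.png',cv2.resize(im[:,:,::-1],None,fx=1.5,fy=1.5))
s=read_state();print(s['eef_pos'],s['eef_rot'],s['clock'])
for q in ['lever','loop','bar','ball','cover','fixture','handle_end']:
    r=regions_of('wrist',q); print(q,[(round(x['conf'],2),np.round(x['rect'],1).tolist()) for x in r[:2]])
E
```

```text
clock: 2.7
eef_pos: [645.0, -84.0, 260.4]
eef_rot: [3.142, 0.0, -0.327]
wrist_force: [-0.7, -0.2, -0.2]
finger_gap: 93.8
finger_force: 0.0
[644.9723113  -84.00590354 260.31769174] [ 3.14156391e+00  2.29429771e-04 -3.21036267e-01] 2.75
lever [(0.58, [251.0, 227.1, 56.2, 113.3])]
loop [(0.62, [253.2, 223.4, 58.3, 97.4])]
bar [(0.72, [251.3, 223.1, 54.2, 101.5])]
ball [(0.55, [253.9, 219.9, 59.1, 97.8])]
cover [(0.83, [252.1, 196.8, 74.4, 38.1])]
fixture [(0.73, [251.4, 200.3, 196.2, 155.6])]
handle_end [(0.58, [252.2, 229.0, 60.7, 106.7])]
```

View pics/w0b.png

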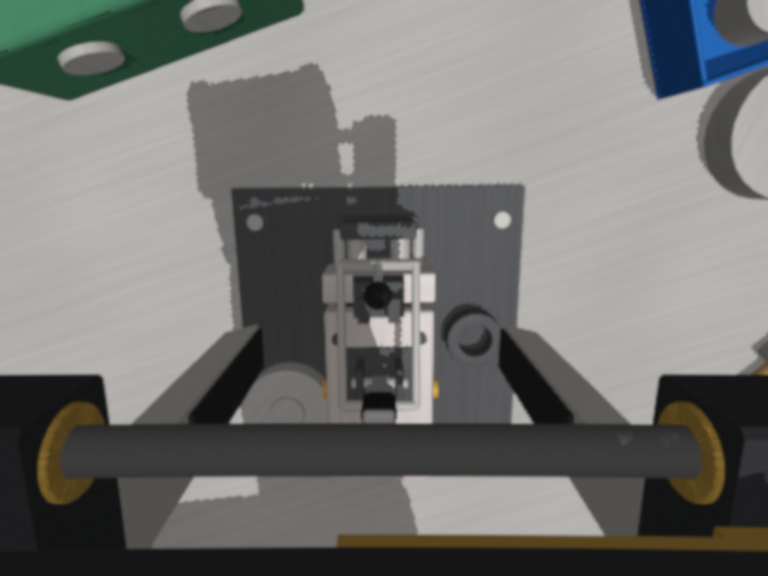

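Wrist view: loop bar at (252,179), ball at (252,197) and lever tip at (252,268) in native pixels. The cover and keeper are around rows 178-215. I'll zoom in.

Run:
```python
from h import *
a=cv2.imread('pics/w0.png')[140:285,200:305]; b=cv2.imread('pics/s0.png')[180:250,205:265]
a=cv2.resize(a,None,fx=4,fy=4,interpolation=cv2.INTER_CUBIC); b=cv2.resize(b,(360,420),interpolation=cv2.INTER_CUBIC)
b=cv2.copyMakeBorder(b,0,a.shape[0]-420,0,0,0)
cv2.imwrite('pics/w0z.png',np.hstack([a,b]))
W=calibration('wrist');T=wristT();S=calibration('scene');TS=np.array(S['cam_to_world'])
print(T[:3,3])
yaw=-.323;ex=np.array([np.cos(yaw),np.sin(yaw),0]);ey=np.array([-ex[1],ex[0],0]);ez=np.array([0,0,1.])
o=np.array([560,-56,0])
fx=lambda P:np.round([(P-o)@ex,(P-o)@ey,P[2]],1)
print('ball tri',fx(tri([ray(W,T,(252,196.7)),ray(S,TS,(232.5,207.3))])))
print('plate',[fx(atz(W,T,(c/1.5,r/1.5),10)) for c,r in [(234,188),(523,184)]], 'block',[fx(atz(W,T,(c/1.5,r/1.5),70)) for c,r in [(326,312),(433,312),(333,420),(433,420)]])
```

```text
[ 708.19576174 -105.26736014  439.13900654]
ball tri [ 84.8   2.3 156.6]
plate [array([144.9, 129.3,  10. ]), array([ 148.3, -124.9,   10. ])] block [array([48.7, 44.3, 70. ]), array([ 48.7, -42.1,  70. ]), array([-47. ,  40.8,  70. ]), array([-47. , -44.5,  70. ])]
```

View pics/w0z.png

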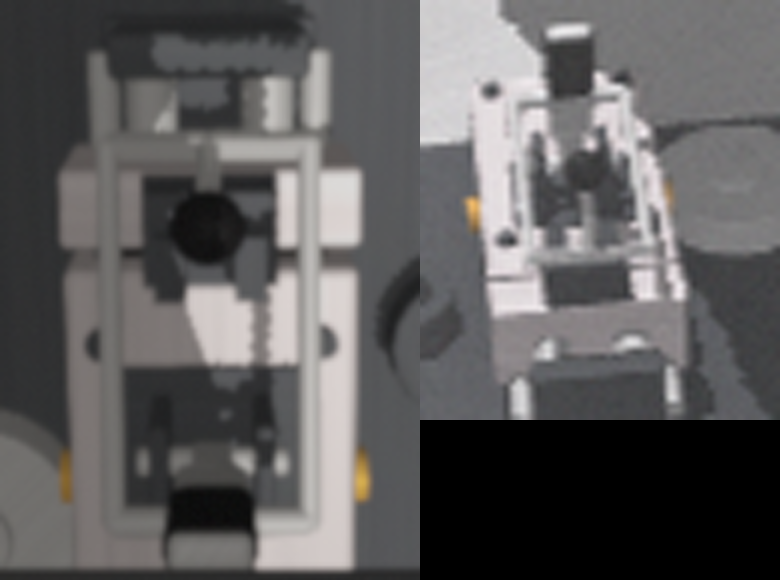

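```bash
cat >> h.py <<'E'
yaw=-.323
EX=np.array([np.cos(yaw),np.sin(yaw),0]);EY=np.array([-EX[1],EX[0],0]);EZ=np.array([0,0,1.])
def kin(th,p):
    f=np.pi+np.arctan2(7,39.4)-th
    pin=np.array([0,0,90])+40*np.array([np.cos(f),0,np.sin(f)])
    bar=pin+100*np.array([np.cos(p),0,-np.sin(p)])
    ball=bar+38*np.array([np.sin(p-.48),0,np.cos(p-.48)])
    tip=np.array([0,0,90])+92*np.array([-np.cos(th),0,np.sin(th)])
    return pin,bar,ball,tip
E
python3 - <<'E'
from h import *
from scipy.optimize import least_squares
W=calibration('wrist');T=wristT();S=calibration('scene');TS=np.array(S['cam_to_world'])
ow=np.array([[252.5,177],[252,196.7],[252.5,277.5],[217,206.2],[289.5,206.2]]); os=np.array([[233.3,222.5],[232.8,208],[229.7,185.3]])
def pts(v):
    th,p,ox,oy=v; _,b,l,t=kin(th,p)
    P=np.array([b,l,t,[53,45,70],[53,-45,70]]); return np.array([ox,oy,0])+P@np.array([EX,EY,EZ])
def res(v):
    P=pts(v); return np.r_[(proj(W,T,P)-ow).ravel(),(proj(S,TS,P[:3])-os).ravel()]
r=least_squares(res,[1.7,.2,560,-56]);print(r.x,np.round(r.fun,1));print(np.round(kin(*r.x[:2]),1))
E
```

```text
[ 1.77198303e+00  1.18728822e-01  5.57826045e+02 -5.37382948e+01] [ 0.  -1.6  0.4 -0.1 -0.1  0.4 -1.5  0.6  0.4  0.6 -0.4 -0.6 -0.8  0.1
 -0.3 -0.5]
[[  1.    0.  130. ]
 [100.3   0.  118.1]
 [ 86.9   0.  153.7]
 [ 18.4   0.  180.1]]
```

```bash
python3 -c "
import cell;print([n for n in dir(cell) if n[0]!='_'],getattr(cell,'grasp_offset',None))"
python3 -m jog '[[60,[-0.11,-0.02,0.4],0],[60,[0,0,0.5],0],[50,[0,0,0.5],0],[40,[0,0,0.5],0],[40,[0,0,0.26],0],[40,[0,0,0.1],0],[40,[0,0,0],0]]' 15
python3 - <<'E'
from h import *
im=snap('wrist','w1.png');b=snap('side','d1.png')
cv2.imwrite('pics/w1b.png',np.hstack([cv2.resize(im[100:300,150:350,::-1],(400,400)),cv2.resize(b[100:220,180:300,::-1],(400,400))]))
E
```

```text
['Unreachable', 'calibration', 'camera', 'grasp_offset', 'read_state', 'regions_of', 'sign_off'] 18.8
clock: 3.8
eef_pos: [640.2, -81.3, 147.6]
eef_rot: [3.142, 0.0, -0.324]
wrist_force: [-0.0, -0.1, 0.1]
finger_gap: 42.0
finger_force: 0.0
```

View pics/w1b.png

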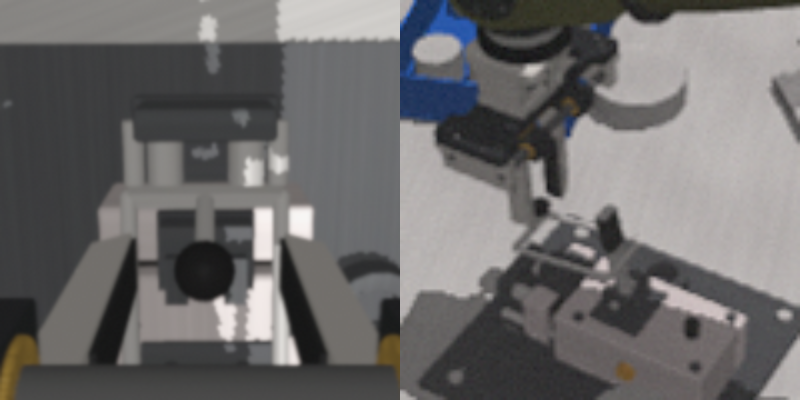

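The fingers straddle the ball and sit centred on it (ball at (205,270), fingers either side). I'll go down 12 mm so the pad centres reach it, then close.

```bash
python3 -m jog '[[40,[0,0,0.24],0],[40,[0,0,0],0],[10,[0,0,0],0],[10,[0,0,0],0],[10,[0,0,0],0],[10,[0,0,0],0],[10,[0,0,0],0],[10,[0,0,0],0]]' 15
```

```text
clock: 4.7
eef_pos: [640.4, -80.9, 135.7]
eef_rot: [-3.141, -0.001, -0.324]
wrist_force: [3.1, 5.2, 0.7]
finger_gap: 16.8
finger_force: 15.0
```

Run:
```python
from h import *
im=cv2.imread('pics/w1.png')
Tt=np.eye(4);Tt[:3,:3]=R.from_euler('xyz',[np.pi,0,-.3235]).as_matrix();Tt[:3,3]=[640.2,-81.2,147.5]
W=calibration('wrist');T=Tt@np.array(W['hand_eye'])
f=lambda P:np.array([557.8,-53.7,0])+np.atleast_2d(P)@np.array([EX,EY,EZ])
r0,c0,k=180,205,6
big=cv2.resize(im[r0:r0+90,c0:c0+66],None,fx=k,fy=k,interpolation=cv2.INTER_CUBIC); ov=big.copy()
X=65
for y0,y1 in((7,16),(-16,-7),):
  for x0,x1,c in((X-14,X,(0,255,0)),(X,X+5,(0,0,255)),(X+13,X+18,(255,255,0))):
    q=(proj(W,T,f([[x0,y0,95],[x1,y0,95],[x1,y1,95],[x0,y1,95]]))-[c0,r0]+.5)*k
    cv2.polylines(ov,[np.int32(q)],1,c,1)
for x in (53,65,83): print(x,(proj(W,T,f([x,0,95]))[0]-[c0,r0]+.5)*k)
big=cv2.convertScaleAbs(big,alpha=1.8);ov=cv2.convertScaleAbs(ov,alpha=1.8)
cv2.imwrite('pics/w1z.png',np.hstack([big,ov]))
```

```text
53 [294.7390634  416.11085187]
65 [294.69704926 329.33233195]
83 [294.63227355 195.5626946 ]
```

View pics/w1z.png

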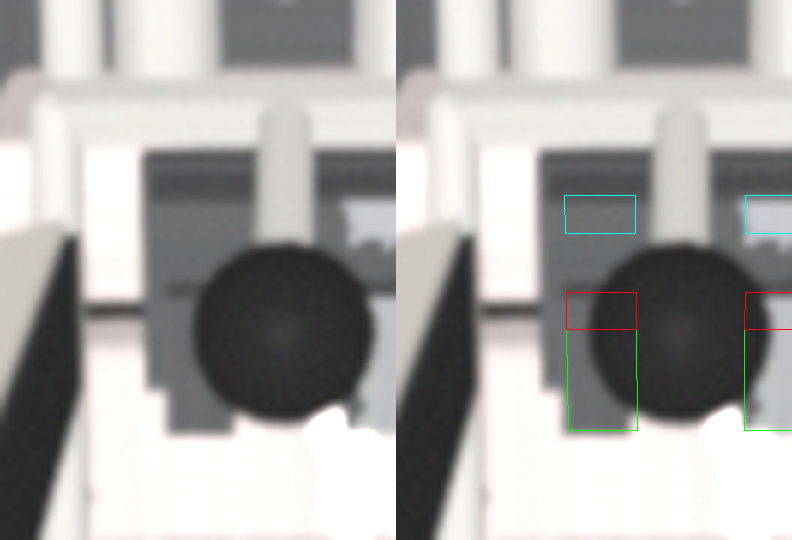

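The overlay agrees with the picture: hook backs at row 433, nose tips at row 290 and the rear wall's top at rows 195-234. That puts the uprights' +x face at fixture x≈65, the slot at about 74 and the keeper top at z≈95. Next I'll work out the ball waypoints.

```bash
cat >> h.py <<'E'
from scipy.optimize import fsolve
def ik(x,z,g=(1.5,.45)):
    s=fsolve(lambda v:kin(*v)[1][[0,2]]-[x,z],g); return s
def inv_ball(x,z,g=(1.5,.45)):
    return fsolve(lambda v:kin(*v)[2][[0,2]]-[x,z],g)
def where(dz=0.):
    s=read_state();P=np.array(s['eef_pos'])-[557.8,-53.7,0]
    b=np.array([P@EX,P@EY,P[2]+18.8+dz]); v=inv_ball(b[0],b[2]); F=np.array(s['wrist_force'])
    print('ball',b.round(1),'th,p',v.round(3),'bar',kin(*v)[1].round(1),'F',np.round([F@EX,F@EY,F[2]],1),'gap',round(s['finger_gap'],1),'t',s['clock'])
E
python3 - <<'E'
from h import *
where()
for x,z in [(100.3,118.1),(95,116),(88,112),(80,108),(74,105),(74,98),(74,90),(74,84),(74,82),(68,82),(68,84)]:
    v=ik(x,z);k=kin(*v);print((x,z),v.round(3),'ball',k[2].round(1))
E
```

```text
ball [ 86.9   0.4 154.5] th,p [1.779 0.11 ] bar [100.7   0.  119. ] F [1.3 5.9 0.7] gap 16.8 t 4.7
(100.3, 118.1) [1.772 0.119] ball [ 86.9   0.  153.7]
(95, 116) [1.645 0.138] ball [ 82.3   0.  151.8]
(88, 112) [1.478 0.166] ball [ 76.3   0.  148.1]
(80, 108) [1.267 0.176] ball [ 68.6   0.  144.3]
(74, 105) [1.083 0.166] ball [ 62.3   0.  141.1]
(74, 98) [1.138 0.251] ball [ 65.4   0.  135. ]
(74, 90) [1.23  0.355] ball [ 69.3   0.  127.7]
(74, 84) [1.32  0.438] ball [ 72.4   0.  122. ]
(74, 82) [1.353 0.466] ball [ 73.5   0.  120. ]
(68, 82) [1.119 0.416] ball [ 65.6   0.  119.9]
(68, 84) [1.08  0.384] ball [ 64.3   0.  121.8]
```

```bash
python3 -m jog '[[10,[-0.1,-0.01,0.05],0],[10,[-0.1,-0.01,0.05],0],[10,[-0.1,0,0.05],0],[10,[-0.1,0,0.05],0],[10,[-0.1,0,0.05],0],[10,[0,0,0],0],[10,[0,0,0],0]]'
python3 - <<'E'
from h import *
where(); im=snap('wrist','w2.png'); b=snap('scene','s2.png')
cv2.imwrite('pics/w2b.png',np.hstack([cv2.resize(cv2.convertScaleAbs(im[160:290,190:310,::-1],alpha=1.6),(400,433)),cv2.resize(b[170:262,190:275,::-1],(400,433))]))
E
```

```text
clock: 5.4
eef_pos: [615.8, -72.2, 122.4]
eef_rot: [3.141, 0.003, -0.324]
wrist_force: [-3.7, 0.7, -0.7]
finger_gap: 17.0
finger_force: 15.0
ball [ 60.9   0.8 141.2] th,p [1.047 0.155] bar [ 73.    0.  105.2] F [-3.7 -0.5 -0.7] gap 17.0 t 5.4
```

View pics/w2b.png

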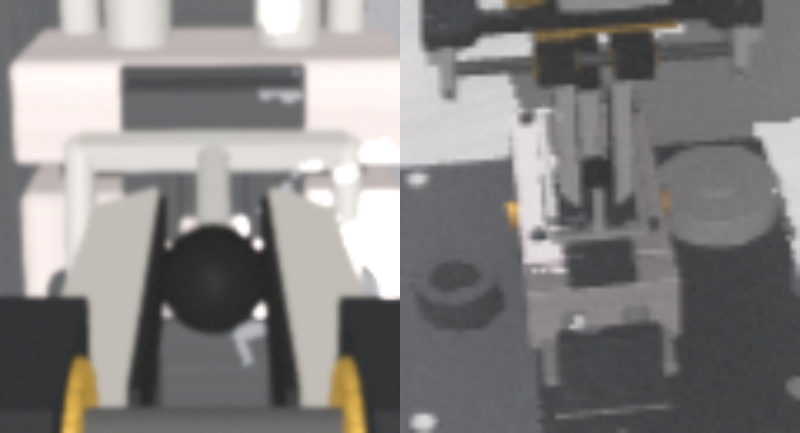

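The loop has moved back with the ball still gripped. In the left half, the bar is at rows 130-165 and the wall's outer top edge is at about row 98. I'll check that edge's x, then lower.

```bash
python3 - <<'E'
from h import *
W=calibration('wrist');T=wristT();o=np.array([557.8,-53.7,0])
for r,z in((68,80),(98,95),(145,107.7)):
    P=atz(W,T,(190+212/3.333,160+r/3.333),z)-o; print(r,P@EX,P@EY)
E
python3 -m jog '[[10,[0.03,0,0.06],0],[10,[0.03,0,0.06],0],[10,[0,0,0],0]]'
python3 -c "from h import *;where()"
```

```text
68 83.90121073336928 0.7229410315802696
98 80.79504266960484 0.7298630459404878
145 74.56845490579606 0.7399732109341683
clock: 5.8
eef_pos: [619.8, -73.5, 116.5]
eef_rot: [3.142, -0.0, -0.324]
wrist_force: [-0.5, -1.2, 0.0]
finger_gap: 16.6
finger_force: 15.0
ball [ 65.1   0.9 135.3] th,p [1.133 0.246] bar [73.9  0.  98.3] F [-0.1 -1.3  0. ] gap 16.6 t 5.8
```

```bash
python3 -m jog '[[10,[0.015,0,0.036],0],[10,[0.015,0,0.036],0],[10,[0,0,0],0]]'
python3 -c "from h import *;where()"
python3 -m jog '[[10,[0.02,0,0.036],0],[10,[0.02,0,0.036],0],[10,[0,0,0],0]]'
python3 -c "from h import *;where()"
```

```text
clock: 6.1
eef_pos: [621.2, -73.9, 113.2]
eef_rot: [3.142, -0.0, -0.324]
wrist_force: [-0.1, -1.0, -1.2]
finger_gap: 16.5
finger_force: 15.0
ball [ 66.5   0.9 132. ] th,p [1.16 0.29] bar [73.7  0.  94.7] F [ 0.2 -1.  -1.2] gap 16.5 t 6.1
clock: 6.4
eef_pos: [623.1, -74.5, 109.6]
eef_rot: [-3.142, -0.0, -0.324]
wrist_force: [1.2, -1.8, -1.0]
finger_gap: 16.9
finger_force: 15.0
ball [ 68.5   1.  128.4] th,p [1.21  0.343] bar [73.7  0.  90.8] F [ 1.7 -1.3 -1. ] gap 16.9 t 6.4
```

```bash
python3 -m jog '[[10,[0.02,0,0.036],0],[10,[0.02,0,0.036],0],[10,[0,0,0],0]]'
python3 -c "from h import *;where()"
python3 -m jog '[[10,[0.02,0,0.036],0],[10,[0,0,0],0]]'
python3 -c "from h import *;where()"
```

```text
clock: 6.7
eef_pos: [624.8, -75.2, 105.7]
eef_rot: [3.142, 0.0, -0.324]
wrist_force: [-0.0, -1.9, 0.0]
finger_gap: 16.8
finger_force: 15.0
ball [ 70.4   0.9 124.5] th,p [1.26  0.397] bar [73.5  0.  86.7] F [ 0.6 -1.8  0. ] gap 16.8 t 6.7
clock: 6.9
eef_pos: [625.7, -75.4, 103.9]
eef_rot: [3.142, 0.0, -0.324]
wrist_force: [0.2, -0.5, -0.1]
finger_gap: 16.4
finger_force: 15.0
ball [ 71.2   1.  122.7] th,p [1.286 0.423] bar [73.4  0.  84.8] F [ 0.4 -0.4 -0.1] gap 16.4 t 6.9
```

```bash
python3 -m jog '[[10,[0.02,0,0.036],0],[10,[0,0,0],0]]'
python3 -c "from h import *;where()"
python3 -m jog '[[10,[0.01,0,0.02],0],[10,[0.01,0,0.02],0],[10,[0,0,0],0]]'
python3 -c "from h import *;where()"
```

```text
clock: 7.1
eef_pos: [626.7, -75.7, 102.9]
eef_rot: [3.142, 0.0, -0.324]
wrist_force: [-2.9, -0.1, 4.8]
finger_gap: 16.3
finger_force: 15.0
ball [ 72.3   1.  121.7] th,p [1.317 0.44 ] bar [73.8  0.  83.7] F [-2.7 -1.   4.8] gap 16.3 t 7.1
clock: 7.4
eef_pos: [627.8, -76.1, 101.9]
eef_rot: [-3.141, -0.001, -0.324]
wrist_force: [-7.5, 0.2, 12.3]
finger_gap: 16.7
finger_force: 15.0
ball [ 73.5   1.  120.7] th,p [1.353 0.458] bar [74.3  0.  82.7] F [-7.2 -2.2 12.3] gap 16.7 t 7.4
```

Contact with the floor came at bar z≈84, which is within the expected 79-86. I'll ease up 1.5 mm and draw back under the noses.

```bash
python3 -m jog '[[10,[-0.02,0,-0.03],0],[10,[-0.04,0,0],0],[10,[-0.04,0,0],0],[10,[0,0,0],0]]'
python3 -c "from h import *;where()"
python3 -m jog '[[10,[-0.04,0,0],0],[10,[-0.02,0,0],0],[10,[0,0,0],0]]'
python3 -c "from h import *;where()"
```

```text
clock: 7.8
eef_pos: [622.9, -74.5, 102.2]
eef_rot: [-3.142, -0.0, -0.324]
wrist_force: [0.5, -1.8, 2.1]
finger_gap: 16.8
finger_force: 15.0
ball [ 68.3   1.  121. ] th,p [1.202 0.425] bar [70.4  0.  83. ] F [ 1.  -1.5  2.1] gap 16.8 t 7.8
clock: 8.1
eef_pos: [620.8, -73.8, 102.3]
eef_rot: [-3.141, -0.003, -0.324]
wrist_force: [8.4, -4.5, -0.4]
finger_gap: 16.6
finger_force: 15.0
ball [ 66.1   0.9 121.1] th,p [1.136 0.407] bar [68.9  0.  83.2] F [ 9.4 -1.6 -0.4] gap 16.6 t 8.1
```

```bash
python3 -m jog '[[10,[-0.02,0,-0.04],0],[10,[-0.02,0,-0.04],0],[10,[-0.01,0,-0.02],0],[10,[0,0,0],0]]'
python3 -c "from h import *;where()"
```

```text
clock: 8.5
eef_pos: [617.6, -72.7, 106.1]
eef_rot: [3.141, 0.0, -0.324]
wrist_force: [5.8, -4.0, -7.1]
finger_gap: 17.0
finger_force: 15.0
ball [ 62.7   0.9 124.9] th,p [1.031 0.335] bar [68.2  0.  87.3] F [ 6.8 -1.9 -7.1] gap 17.0 t 8.5
```

The bar lifts only to z≈87 and is then held with 7 N downward, so it is caught under the noses. I'll ease back and release.

```bash
python3 -m jog '[[10,[0.015,0,0.05],0],[10,[0,0,0],0]]'
python3 -c "from h import *;where()"
python3 -m jog '[[36,[0,0,0],0],[36,[0,0,0],0],[36,[0,0,0],0],[36,[0,0,-0.2],0],[36,[0,0,-0.5],0],[36,[0,0,-0.6],0],[36,[0,0,-0.6],0],[20,[0,0,0],0]]'
python3 - <<'E'
from h import *
im=snap('wrist','w3.png'); b=snap('scene','s3.png'); c=snap('side','d3.png')
cv2.imwrite('pics/w3b.png',np.hstack([cv2.resize(cv2.convertScaleAbs(im[120:290,180:325,::-1],alpha=1.5),(340,400)),cv2.resize(b[170:262,190:268,::-1],(340,400))]))
W=calibration('wrist');T=wristT()
th,p=1.06,.38
P=np.array([557.8,-53.7,0])+np.array(kin(th,p))@np.array([EX,EY,EZ]);print((proj(W,T,P)-[180,120])*400/170)
E
```

```text
clock: 8.7
eef_pos: [618.6, -73.1, 104.6]
eef_rot: [-3.142, -0.001, -0.324]
wrist_force: [3.4, -2.2, 2.9]
finger_gap: 16.7
finger_force: 15.0
ball [ 63.8   0.9 123.4] th,p [1.062 0.361] bar [68.3  0.  85.7] F [ 3.9 -1.   2.9] gap 16.7 t 8.7
clock: 9.5
eef_pos: [619.8, -73.1, 204.8]
eef_rot: [-3.14, -0.007, -0.324]
wrist_force: [0.0, -0.6, -0.1]
finger_gap: 31.4
finger_force: 0.0
[[175.75772617 409.33067801]
 [175.37773962 151.5342467 ]
 [175.68241457 184.20163356]
 [176.28988598 547.78155063]]
```

View pics/w3b.png

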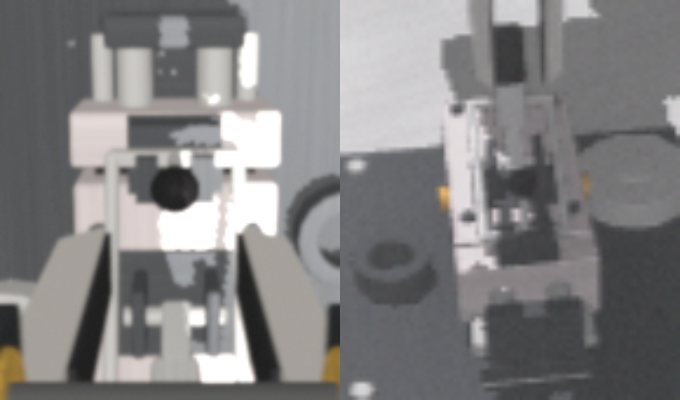

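The picture matches the prediction: ball at (175,187), with the bar out of sight under the hooks. Next I'll close the fingers, move behind the lever and compute the pressing arc.

```bash
python3 -m jog '[[0,[-0.2,0.01,0],0],[0,[-0.4,0.01,0],0],[0,[-0.4,0,0],0],[0,[-0.4,0,0],0],[0,[-0.2,0,0.1],0],[0,[0,0,0.4],0],[0,[0,0,0.22],0],[0,[0,0,0],0]]' 10
cat >> h.py <<'E'
def tcp(th,r=80): return np.array([-r*np.cos(th)+5*np.sin(th)+8,90+r*np.sin(th)+5*np.cos(th)])
def lw():
    s=read_state();P=np.array(s['eef_pos'])-[557.8,-53.7,0];F=np.array(s['wrist_force'])
    print('tcp',np.round([P@EX,P@EY,P[2]],1),'F',np.round([F@EX,F@EY,F[2]],1),'gap',round(s['finger_gap'],1),'t',s['clock'])
E
python3 - <<'E'
from h import *
lw(); a=None
for t in [1.06,.95,.85,.75,.65,.55,.45,.35,.25,.15,.1,.05,0]:
    b=tcp(t); print(t,b.round(1), None if a is None else ((b-a)*[1,-1]/50).round(3)); a=b
E
```

```text
clock: 10.45
eef_pos: [541.3, -48.3, 161.4]
eef_rot: [3.141, 0.004, -0.324]
wrist_force: [0.1, -0.1, -0.3]
finger_gap: 0.8
finger_force: 0.0
tcp [-1.740e+01 -1.000e-01  1.614e+02] F [ 0.1 -0.1 -0.3] gap 0.8 t 10.45
1.06 [-26.7 162.2] None
0.95 [-34.5 158. ] [-0.154  0.085]
0.85 [-41.  153.4] [-0.131  0.092]
0.75 [-47.1 148.2] [-0.122  0.104]
0.65 [-52.7 142.4] [-0.111  0.116]
0.55 [-57.6 136.1] [-0.099  0.126]
0.45 [-61.9 129.3] [-0.085  0.136]
0.35 [-65.4 122.1] [-0.071  0.143]
0.25 [-68.3 114.6] [-0.057  0.15 ]
0.15 [-70.4 106.9] [-0.042  0.155]
0.1 [-71.1 103. ] [-0.015  0.079]
0.05 [-71.7  99. ] [-0.011  0.079]
0 [-72.  95.] [-0.007  0.08 ]
```

```bash
python3 -m jog '[[0,[-0.19,0,-0.01],0],[0,[-0.154,0,0.085],0],[0,[-0.131,0,0.092],0],[0,[0,0,0],0]]'
python3 -c "from h import *;lw()"
python3 -m jog '[[0,[-0.061,0,0.052],0],[0,[-0.061,0,0.052],0],[0,[-0.055,0,0.058],0],[0,[-0.055,0,0.058],0],[0,[0,0,0],0]]'
python3 -c "from h import *;lw()"
```

```text
clock: 10.85
eef_pos: [519.6, -40.8, 155.9]
eef_rot: [-3.141, -0.002, -0.324]
wrist_force: [2.7, -1.8, 2.1]
finger_gap: 0.1
finger_force: 2.0
tcp [-4.030e+01  1.000e-01  1.559e+02] F [ 3.1 -0.9  2.1] gap 0.1 t 10.85
clock: 11.35
eef_pos: [508.5, -37.1, 144.6]
eef_rot: [-3.142, -0.0, -0.324]
wrist_force: [0.8, -1.2, 4.8]
finger_gap: 0.5
finger_force: 1.5
tcp [-5.200e+01  1.000e-01  1.446e+02] F [ 1.1 -0.8  4.8] gap 0.5 t 11.35
```

```bash
python3 -m jog '[[0,[-0.05,0,0.063],0],[0,[-0.05,0,0.063],0],[0,[-0.043,0,0.068],0],[0,[-0.043,0,0.068],0],[0,[0,0,0],0]]'
python3 -c "from h import *;lw()"
python3 -m jog '[[0,[-0.036,0,0.072],0],[0,[-0.036,0,0.072],0],[0,[-0.029,0,0.075],0],[0,[-0.029,0,0.075],0],[0,[0,0,0],0]]'
python3 -c "from h import *;lw()"
```

```text
clock: 11.85
eef_pos: [499.4, -34.0, 130.7]
eef_rot: [3.141, 0.001, -0.324]
wrist_force: [-0.2, 0.1, 1.2]
finger_gap: 0.3
finger_force: 0.5
tcp [-6.160e+01  1.000e-01  1.307e+02] F [-0.2  0.   1.2] gap 0.3 t 11.85
clock: 12.35
eef_pos: [493.3, -32.0, 115.6]
eef_rot: [3.141, 0.001, -0.324]
wrist_force: [-0.6, -0.3, 0.1]
finger_gap: 0.4
finger_force: 0.0
tcp [-6.810e+01  1.000e-01  1.156e+02] F [-0.5 -0.4  0.1] gap 0.4 t 12.35
```

Run:
```python
from h import *
im=snap('wrist','w4.png'); b=snap('side','d4.png')
cv2.imwrite('pics/w4b.png',np.hstack([cv2.resize(cv2.convertScaleAbs(im[20:290,140:370,::-1],alpha=1.4),(400,470)),cv2.resize(b[125:225,190:275,::-1],(400,470),interpolation=cv2.INTER_CUBIC)]))
```

```text
(no output)
```

View pics/w4b.png

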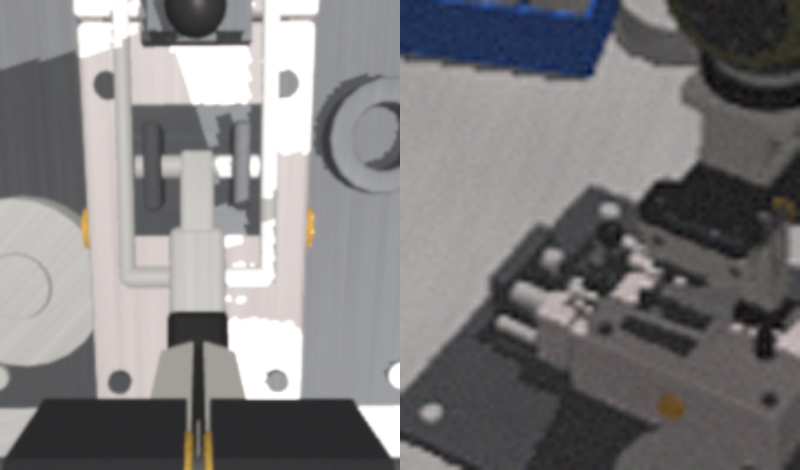

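The lever is nearly down with the finger on its grip. The ball, at (195,10), is still over the keeper, whose rear edge is at about row 45. I'll check numerically that the bar is still hooked.

Run:
```python
from h import *
W=calibration('wrist');T=wristT();o=np.array([557.8,-53.7,0])
for n,r,z in(('ball',10,122),('hookback',45,95),('block edge',20,70),('pin',277,95)):
    P=atz(W,T,(140+195*.575,20+r*.575),z)-o; print(n,P@EX)
for t in(.2,.25,.3,.35): 
    k=kin(t,.05);print(t,k[0].round(1), 'bar x hooked at z86', (k[0][0]+np.sqrt(1e4-(k[0][2]-86)**2)).round(1))
lw()
```

```text
ball 42.67643653228389
hookback 38.91975168978308
block edge 52.428645232632064
pin -39.995259523104764
0.2 [-40.   0.  91.] bar x hooked at z86 59.9
0.25 [-39.9   0.   93. ] bar x hooked at z86 59.9
0.3 [-39.7   0.   95. ] bar x hooked at z86 59.9
0.35 [-39.4   0.   96.9] bar x hooked at z86 60.0
tcp [-6.770e+01  1.000e-01  1.162e+02] F [-0.3 -1.3 -0.1] gap 0.4 t 12.45
```

Consistent with a hooked latch: the cover has been drawn about 8 mm and the ball is where a hooked bar would put it. I'll press on down to the stop.

```bash
python3 -m jog '[[0,[-0.021,0,0.077],0],[0,[-0.021,0,0.077],0],[0,[-0.015,0,0.079],0],[0,[-0.011,0,0.079],0],[0,[0,0,0],0]]'
python3 -c "from h import *;lw()"
python3 -m jog '[[0,[-0.01,0,0.04],0],[0,[0,0,0.04],0],[0,[0,0,0],0]]'
python3 -c "from h import *;lw()"
```

```text
clock: 12.95
eef_pos: [490.2, -31.0, 100.2]
eef_rot: [3.141, 0.001, -0.324]
wrist_force: [-0.7, 1.0, -0.6]
finger_gap: 0.4
finger_force: 0.0
tcp [-7.130e+01  1.000e-01  1.002e+02] F [-1.   0.7 -0.6] gap 0.4 t 12.95
clock: 13.25
eef_pos: [490.0, -30.9, 96.6]
eef_rot: [3.142, 0.0, -0.324]
wrist_force: [0.0, -0.6, 1.0]
finger_gap: 0.6
finger_force: 0.0
tcp [-71.6   0.1  96.6] F [ 0.2 -0.5  1. ] gap 0.6 t 13.25
```

Lever has snapped ahead of the finger. I'll touch the stop gently.

```bash
python3 -m jog '[[0,[0,0,0.03],0],[0,[0,0,0],0]]'
python3 -c "from h import *;lw()"
python3 -m jog '[[0,[0,0,0.03],0],[0,[0,0,0],0]]'
python3 -c "from h import *;lw()"
```

```text
clock: 13.45
eef_pos: [490.0, -30.9, 95.2]
eef_rot: [3.142, 0.0, -0.324]
wrist_force: [0.1, 0.4, 0.0]
finger_gap: 0.5
finger_force: 0.0
tcp [-71.5   0.1  95.2] F [-0.1  0.4  0. ] gap 0.5 t 13.45
clock: 13.65
eef_pos: [490.2, -30.9, 94.9]
eef_rot: [-3.142, -0.001, -0.324]
wrist_force: [-5.7, 1.0, 14.5]
finger_gap: 0.1
finger_force: 7.3
tcp [-71.4   0.2  94.9] F [-5.7 -0.8 14.5] gap 0.1 t 13.65
```

The lever meets a firm stop at z≈95, the closed height. I'll lift off, back up and look.

```bash
python3 -m jog '[[0,[0,0,-0.1],0],[0,[0,0,-0.5],0],[0,[0,0,-0.8],0],[0,[0,0,-0.8],0],[0,[0.4,0,-0.5],0],[0,[0.8,0,0],0],[0,[0.5,0,0],0],[0,[0,0,0],0],[0,[0,0,0],0],[0,[0,0,0],0]]'
python3 - <<'E'
from h import *
im=snap('wrist','w5.png'); b=snap('side','d5.png');lw()
cv2.imwrite('pics/w5b.png',np.hstack([cv2.resize(cv2.convertScaleAbs(im[60:300,140:370,::-1],alpha=1.4),(440,460)),cv2.resize(b[135:225,190:260,::-1],(358,460),interpolation=cv2.INTER_CUBIC)]))
W=calibration('wrist');T=wristT()
for t,p in((0,.03),(.3,.09)): print((proj(W,T,np.array([557.8,-53.7,0])+np.array(kin(t,p))@np.array([EX,EY,EZ]))-[140,60])*1.915)
E
```

```text
clock: 14.65
eef_pos: [570.0, -57.6, 228.9]
eef_rot: [3.142, 0.0, -0.324]
wrist_force: [0.2, 0.6, 0.5]
finger_gap: 0.3
finger_force: 0.0
tcp [1.290e+01 1.000e-01 2.292e+02] F [-0.1  0.1  0.2] gap 0.6 t 14.75
[[217.78235306 324.93994107]
 [217.62432576 145.47768074]
 [217.6488321  184.28810038]
 [217.86148332 415.969488  ]]
[[217.7864943  333.04438072]
 [217.62448675 147.44432318]
 [217.64549218 183.0598927 ]
 [217.87041148 434.24068307]]
```

View pics/w5b.png

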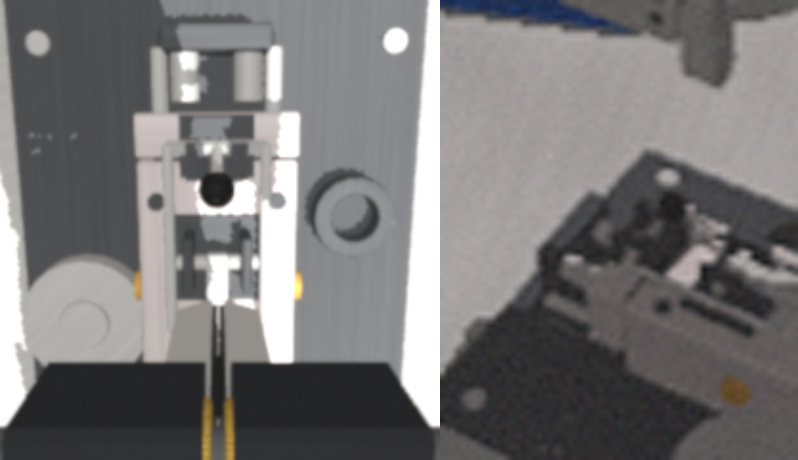

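The cover is drawn up to the block, and the ball at (217,189) fits a closed lever with the bar under the hooks. The disc and collar have not moved, and the gripper is clear. Handing in.

```bash
python3 -c "
from cell import *
print(sign_off())"
```

```text
the job is handed in; nothing more can be done
None
```

The end cover is latched: the loop bar is hooked under both keeper noses, and the lever was pressed over centre until it met its stop at closed height. The gripper then let go and is clear, and the job was handed in at about 15 s. In the last picture the lever was hidden behind the fingers, so I judged that it stayed closed from the drawn-in cover and the ball's position.

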